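# Feel for an empty well under the dust flaps and rack the bottle

### The job

Some of the six wells of the grey bottle rack already hold a short jar hidden under the closed flap. With the gripper empty and the amber bottle still on the bench, press the flaps down gently one after another until you have pushed the free edge of one some 3 cm down and so know that its well is empty; then stand the amber bottle upright in an empty well, all the way down on the well's floor, without forcing or dropping it. Leave the beaker, the flask and the white bottle where they stand.

Things in the scene. Friction and masses are not known exactly. Their poses are not given: they have to be found in the camera images.
- rack: grey plastic bottle rack, fixed, 175 (its x) x 260 (its y) x 101 mm high; origin: centre of its underside on the bench; x away from the robot, y left, z up. 2 x 3 wells, 80 mm square, 85 mm apart, walls 5 mm, cushioned floors 13 mm above the bench (4 N per mm), each under a sprung flap. Some wells hold a hidden jar (72 wide, 77 tall), at least one is empty; which can only be felt.
- bottle: amber reagent bottle with light-blue screw cap, closed, standing on the bench to the right of the rack; round, 162 mm tall, 0.24 to 0.4 kg, 60 mm in diameter from 10 to 115 mm above its base (grip there, high up). Origin: centre of its base; z up its axis. Standing in a well, the top 74 mm of it show above the rim, of which about 25 mm is the straight 60 mm body.
- beaker: bystander: open beaker 74 mm wide, 88 mm tall, loose; origin at the centre of its base
- flask: bystander: volumetric flask, round bulb 66 mm wide with a slender neck, 215 mm tall, loose; origin at the centre of its base
- white_bottle: bystander: plain white plastic bottle, 66 mm wide, 158 mm tall, loose, behind the rack; origin at the centre of its base
- well_0 (a point): centre of the mouth of well 0 (near row, left, in the rack's own frame), at the height of the rim, 88 mm above the well's floor; axes as the rack's
- well_1 (a point): centre of the mouth of well 1 (near row, middle, in the rack's own frame), at the height of the rim, 88 mm above the well's floor; axes as the rack's
- well_2 (a point): centre of the mouth of well 2 (near row, right, in the rack's own frame), at the height of the rim, 88 mm above the well's floor; axes as the rack's
- well_3 (a point): centre of the mouth of well 3 (far row, left, in the rack's own frame), at the height of the rim, 88 mm above the well's floor; axes as the rack's
- well_4 (a point): centre of the mouth of well 4 (far row, middle, in the rack's own frame), at the height of the rim, 88 mm above the well's floor; axes as the rack's
- well_5 (a point): centre of the mouth of well 5 (far row, right, in the rack's own frame), at the height of the rim, 88 mm above the well's floor; axes as the rack's
- flap_0 (a joint): flap of well 0, rad: 0 closed, 1.55 hanging in the well. Metal plate 73 x 76 mm, top 2 mm below the rim; hinge 37 mm from well centre on the +x side, free edge with two dark lines on the -x side. Weak closing spring, 0.5 to 1 N at the free edge. Over a jar it meets it after 5 mm at the free edge, then is stiff (at most 0.2 rad); over an empty well it swings freely
- flap_1 (a joint): flap of well 1, rad: 0 closed, 1.55 hanging in the well. Metal plate 73 x 76 mm, top 2 mm below the rim; hinge 37 mm from well centre on the +x side, free edge with two dark lines on the -x side. Weak closing spring, 0.5 to 1 N at the free edge. Over a jar it meets it after 5 mm at the free edge, then is stiff (at most 0.2 rad); over an empty well it swings freely
- flap_2 (a joint): flap of well 2, rad: 0 closed, 1.55 hanging in the well. Metal plate 73 x 76 mm, top 2 mm below the rim; hinge 37 mm from well centre on the +x side, free edge with two dark lines on the -x side. Weak closing spring, 0.5 to 1 N at the free edge. Over a jar it meets it after 5 mm at the free edge, then is stiff (at most 0.2 rad); over an empty well it swings freely
- flap_3 (a joint): flap of well 3, rad: 0 closed, 1.55 hanging in the well. Metal plate 73 x 76 mm, top 2 mm below the rim; hinge 37 mm from well centre on the +x side, free edge with two dark lines on the -x side. Weak closing spring, 0.5 to 1 N at the free edge. Over a jar it meets it after 5 mm at the free edge, then is stiff (at most 0.2 rad); over an empty well it swings freely
- flap_4 (a joint): flap of well 4, rad: 0 closed, 1.55 hanging in the well. Metal plate 73 x 76 mm, top 2 mm below the rim; hinge 37 mm from well centre on the +x side, free edge with two dark lines on the -x side. Weak closing spring, 0.5 to 1 N at the free edge. Over a jar it meets it after 5 mm at the free edge, then is stiff (at most 0.2 rad); over an empty well it swings freely
- flap_5 (a joint): flap of well 5, rad: 0 closed, 1.55 hanging in the well. Metal plate 73 x 76 mm, top 2 mm below the rim; hinge 37 mm from well centre on the +x side, free edge with two dark lines on the -x side. Weak closing spring, 0.5 to 1 N at the free edge. Over a jar it meets it after 5 mm at the free edge, then is stiff (at most 0.2 rad); over an empty well it swings freely

How it is judged:
By the outcome, as a careful person would: the job done as asked, in the order asked, and still so for the second after the job is handed in, with the robot touching nothing.
It also fails if it takes over 58 s, if anything falls off the work surface, if the arm or the gripper's body presses on something with over 40 N, if the wrist force passes 120 N, or if a joint passes its speed limit or range.

### The arm

A 6-joint arm with a two-finger parallel gripper is mounted at the origin on a cart in front of the work surface, level with it; the furniture and walls round the work are solid. World frame = base frame: x ahead of the robot, y to its left, z up, the work surface at z = 0. Lengths are in m, angles in rad, forces in N, time in s.
With the tool pointing down it reaches from about 0.3 to 0.875 m from the base axis. Payload 6.4 kg.
Tool frame: the origin (TCP) lies at the very end of the fingers, on their centre line; the grasp point (between the pads) lies 19 mm behind it; z points along the fingers, y is the line along which they close (so a half turn about z gives the same grasp; the last joint's range is limited). The gripper opens to 85 mm and grips with 20 to 120 N. Pads are 22 mm wide; open, the fingers measure 114 mm over their backs; the gripper's body (76 mm by 85 mm) begins 54 mm behind the grasp point. The pads swing forward as they close: fully open they stand 13 mm farther back than shut.
Start: joints at [1.068, 0.181, 1.607, -0, 1.354, -0.206], TCP at [0.168, 0.55, 0.231] pointing down, gripper open.
Joint ranges: [-2.99, 2.99], [-0.89, 2.07], [0.3, 2.58], [-1.14, 4.28], [0, 2.63], [-3.12, 3.12]. Speed limits (rad/s): [2.57, 2.57, 3.01, 3.14, 3.14, 3.14].

### API

Orientations are given as a unit quaternion [w, x, y, z].
In Python, from bench import ctrl gives the robot as it stands.
- The arm moves only by the tool hand_motion, called after ">>>" as name(argument=value, ...) on one line, values as JSON. Schema: {"type":"object","properties":{"deltas":{"type":"array","items":{"type":"array","items":{"type":"number"},"minItems":7,"maxItems":7},"minItems":1,"maxItems":10},"only":{"type":"string"},"quiet":{"type":"boolean"},"lines":{"type":"string"}},"required":["deltas"],"additionalProperties":false}. deltas is a list of rows, 1 to 10 of them, each of 7 numbers: dx, dy, dz in units of 20 mm, then a rotation vector rx, ry, rz in units of 0.05 rad, then the opening from 0.0 (shut) to 1.0 (fully open); each row is the pose to reach, as a shift and turn from the pose commanded when the call began, along the tool's axes at that moment; what a row does not reach only later rows make up. A row lasts 1/8 s, in which the tool goes at most 0.0625 m and 0.188 rad, less where a joint would pass 70% of its speed; a pose out of reach is approached as far as the arm can. The fingers move at their own pace and stop on an object; the grip force is fixed at half the most. Time passes only in rows, so rows that do not move let the fingers close. The tool returns the time, the measured TCP pose, the force, the opening and the grip force at its end. only (a regular expression) keeps the lines of the reply that match it, lines (a string "A,B") keeps lines A to B, and quiet returns only ok. Input that does not fit is refused with a message, and nothing moves.
- ctrl.get_obs(): the state, without advancing time (a new reading comes with each control period).
- ctrl.camera(name): name is "scene" or "top"; returns the picture (384x512x3 uint8, blue, green, red); there is no depth.
- ctrl.camera_params(name): a dict with "fovy" (degrees; the focal length in pixels is half the picture's height over the tangent of half this angle, whatever the lens; pixels are square), "cx", "cy" (the principal point, pixels), "view" (4x4, takes a point from world to camera coordinates). Camera axes: x right, y up, looking along -z (the intrinsics and any distortion apply to the point x, -y, -z); pixel columns grow to the right and rows downward; lengths in m; the calibration is good to about 2 mm. A picture is of the moment at which its call begins. camera_params takes no time and is no camera call.
- ctrl.hand_in(): hands the job in; it is judged then, once.
The state is a dict: "time_s": time; "q": joint angles; "dq": joint speeds; "joint_efforts": joint torques, N m; "eef_pos": TCP position; "eef_rot": TCP orientation; "wrist_force": force on the tool from outside, world axes, zero at the start; "torque": the same for the moment, N m; "opening": opening from 0.0 (shut) to 1.0 (fully open); "grasp_force": force on a finger pad.
Only numpy, scipy, OpenCV 4.12 (cv2) and the standard library are available. Lean on these libraries where they do the work, as an engineer would, in place of code of your own. Each camera call takes 0.05 s, during which the arm holds its last target. There are 200 camera calls.

## Working session

There is one attempt and no reset: what is moved stays moved. The work goes in short steps, Python scripts to look and compute and a tool call to move; the robot and the scene stay as the last step left them, time stands still between calls to the robot, and variables do not carry over. Pictures are saved under pics/ and viewed, at most 10 in all, crops included, and the job is handed in when it is done.

```bash
ls; mkdir -p pics; python3 - <<'E'
from bench import ctrl
import cv2,numpy as np
for n in("scene","top"):
    im=np.array(ctrl.camera(n)); cv2.imwrite(f"pics/{n}0.png",im)
    p=ctrl.camera_params(n); print(n,{k:(np.round(v,4).tolist() if k=="view" else v) for k,v in p.items()})
o=ctrl.get_obs();print(o)
E
```

```text
bench.py
pics
scene {'fovy': 43.031372490909035, 'cx': 254.07741456288252, 'cy': 187.52863873766415, 'view': [[0.8779, -0.4784, -0.0191, -0.5196], [0.2706, 0.4629, 0.8441, -0.1667], [-0.395, -0.7462, 0.5358, -1.2331], [0.0, 0.0, 0.0, 1.0]]}
top {'fovy': 50.52447743566493, 'cx': 258.2483810501186, 'cy': 194.84021069417778, 'view': [[-0.0069, -0.9998, 0.0194, -0.1272], [0.9896, -0.0041, 0.1441, -0.5589], [-0.144, 0.0202, 0.9894, -0.8939], [0.0, 0.0, 0.0, 1.0]]}
{'time_s': 0.1, 'q': array([ 1.06769097e+00,  1.81469178e-01,  1.60789893e+00, -7.33781353e-06,
        1.35382911e+00, -2.06285177e-01]), 'dq': array([ 0.00011223, -0.00137982, -0.0018066 , -0.00106566, -0.00059831,
        0.00101979]), 'joint_efforts': array([ 3.80501979e-04, -4.45880520e+01, -3.52237165e+01, -4.37835179e-04,
        4.19725984e-03,  2.32510314e-05]), 'eef_pos': array([0.16790686, 0.54941414, 0.23047728]), 'eef_rot': array([-2.75276033e-04,  1.47865055e-01,  9.89007220e-01, -7.53583434e-04]), 'wrist_force': array([0.3975186 , 0.24703044, 0.16298986]), 'torque': array([ 0.03928891, -0.00981798,  0.00556393]), 'grasp_force': 0.0, 'opening': 0.9991613115462439}
```

View pics/scene0.png

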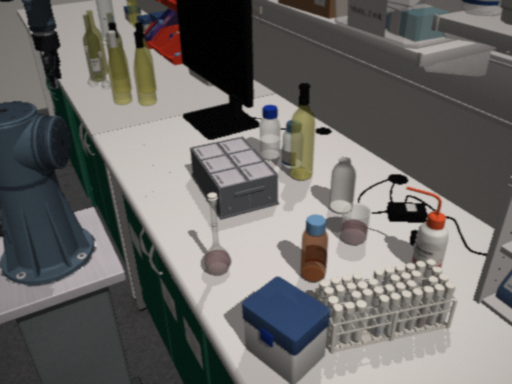

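View pics/top0.png

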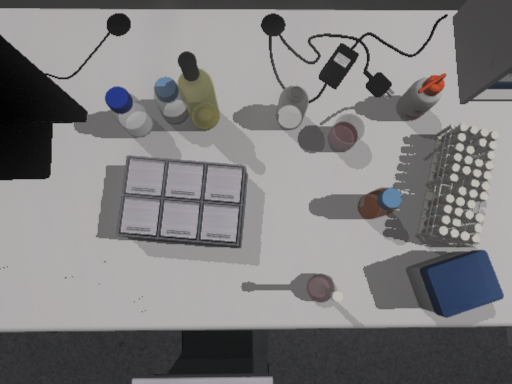

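The scene view shows the rack at about (235,175), the amber bottle at (314,250), the flask at (216,240) and the beaker at (354,225). In the top view the rack is around (183,200), the amber bottle's cap at (391,198), the flask at (322,288) and the beaker at (343,137). Next I'll enlarge the important parts.

```bash
cat > h.py <<'E'
import numpy as np,cv2
from bench import ctrl
def par(n):
    p=ctrl.camera_params(n); V=np.array(p["view"]); f=192/np.tan(np.radians(p["fovy"])/2)
    return V[:3,:3],V[:3,3],f,p["cx"],p["cy"]
def ray(n,uv):
    R,t,f,cx,cy=par(n); d=R.T@np.array([(uv[0]-cx)/f,-(uv[1]-cy)/f,-1]); return -R.T@t,d
def onz(n,uv,z):
    c,d=ray(n,uv); return c+d*(z-c[2])/d[2]
def proj(n,P):
    R,t,f,cx,cy=par(n); c=R@np.array(P)+t; return np.array([cx-f*c[0]/c[2],cy+f*c[1]/c[2]])
def tri(u1,u2):
    (a,d),(b,e)=ray("top",u1),ray("scene",u2); s=np.linalg.lstsq(np.c_[d,-e],b-a,rcond=None)[0]
    p,q=a+s[0]*d,b+s[1]*e; return (p+q)/2,np.linalg.norm(p-q)
E
python3 - <<'E'
import cv2,numpy as np
t=cv2.imread("pics/top0.png"); s=cv2.imread("pics/scene0.png")
a=cv2.resize(t[145:255,110:255],None,fx=4,fy=4,interpolation=cv2.INTER_CUBIC)
cv2.imwrite("pics/a.png",a)
b=cv2.resize(s[130:220,180:290],None,fx=4,fy=4,interpolation=cv2.INTER_CUBIC)
c=cv2.resize(s[205:290,290:340],None,fx=4,fy=4,interpolation=cv2.INTER_CUBIC)
o=np.zeros((360,640,3),np.uint8);o[:360,:440]=b;o[:340,440:640]=c
cv2.imwrite("pics/b.png",o)
for n,im in(("top",t),("scene",s)):
    h=cv2.cvtColor(im,cv2.COLOR_BGR2HSV)
    for nm,lo,hi in(("blue",(95,100,90),(112,255,255)),("amber",(0,90,30),(14,255,200))):
        k,l,st,ce=cv2.connectedComponentsWithStats(cv2.inRange(h,lo,hi))
        for i in range(1,k):
            if st[i,4]>40: print(n,nm,st[i].tolist(),ce[i].round(1))
E
```

```text
top blue [382, 189, 19, 19, 289] [391.3 197.8]
top blue [428, 251, 75, 66, 3123] [465.  283.4]
top amber [418, 74, 28, 22, 371] [432.8  85. ]
top amber [359, 195, 23, 23, 331] [370.3 207.3]
scene blue [308, 216, 17, 18, 236] [316.3 224.4]
scene blue [243, 278, 86, 63, 2880] [286.4 308. ]
scene amber [155, 0, 23, 11, 132] [168.9   3.3]
scene amber [279, 0, 56, 18, 511] [312.5   6.5]
scene amber [145, 24, 39, 41, 869] [167.8  43.7]
scene amber [407, 187, 40, 43, 389] [432.4 212.3]
scene amber [301, 232, 26, 50, 1060] [313.4 257.1]
```

View pics/a.png

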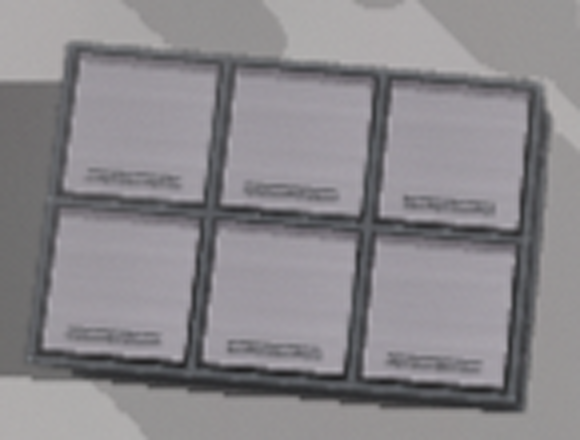

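View pics/b.png

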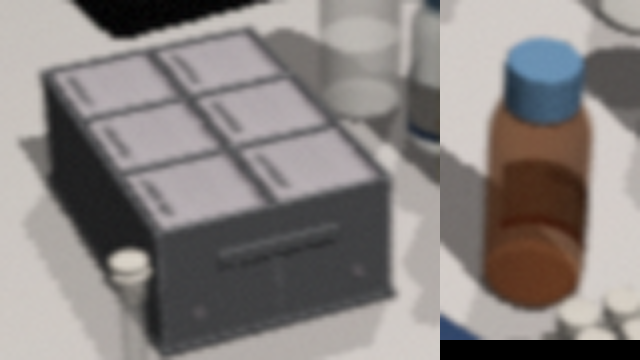

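The crops show six closed flaps, separated by dark walls. Their double lines are on the near side, so the rack is only slightly yawed. I'll segment the flaps in both views and fit the rack pose.

```bash
cat > m.py <<'E'
from h import *
def flaps(n,im,roi):
    x0,y0,x1,y1=roi; g=cv2.cvtColor(im,cv2.COLOR_BGR2GRAY)[y0:y1,x0:x1]
    g=cv2.resize(g,None,fx=4,fy=4,interpolation=cv2.INTER_CUBIC); m=(g>125).astype(np.uint8)
    m=cv2.morphologyEx(m,cv2.MORPH_OPEN,np.ones((5,5)))
    out=[]
    for c in cv2.findContours(m,cv2.RETR_EXTERNAL,cv2.CHAIN_APPROX_NONE)[0]:
        a=cv2.contourArea(c); hull=cv2.convexHull(c)
        if a>4000 and not((c[:,0].min(0)<=1).any() or c[:,0,0].max()>=g.shape[1]-2 or c[:,0,1].max()>=g.shape[0]-2):
            M=cv2.moments(hull); out.append((M["m10"]/M["m00"]/4+x0-.375,M["m01"]/M["m00"]/4+y0-.375,a))
    return out
if __name__=="__main__":
    t=cv2.imread("pics/top0.png"); s=cv2.imread("pics/scene0.png")
    F=flaps("top",t,(110,145,255,255)); S=flaps("scene",s,(180,130,290,220))
    print(len(F),np.round(F,1).tolist()); print(len(S),np.round(S,1).tolist())
    for f in F:
        P=[(tri(f[:2],q[:2])) for q in S]; 
        if P: b=min(P,key=lambda r:r[1]+abs(r[0][2]-.1)); print(b[0].round(4),b[1].round(4))
    W=np.array([onz("top",f[:2],.0985)[:2] for f in F])
    L=np.array([[(.0425-.085*(i//3==0)),.085-.085*(i%3)] for i in range(6)])
    if len(F)==6:
        c=W.mean(0); best=None
        o=sorted(range(6),key=lambda i:W[i,0]); o=sorted(o[:3],key=lambda i:-W[i,1])+sorted(o[3:],key=lambda i:-W[i,1])
        W=W[o]; U,_,Vt=np.linalg.svd((L-L.mean(0)).T@(W-c)); R=(U@Vt).T
        print("centre",c.round(4),"yaw",np.arctan2(R[1,0],R[0,0]).round(4),"res",np.abs(W-(L@R.T+c)).max(0).round(4)); print((L@R.T+c).round(4).tolist())
        for z in (.101,):
            for sx,sy in((1,1),(1,-1),(-1,1),(-1,-1)): 
                p=R@[sx*.0875,sy*.13]+c; print(((proj("top",[*p,z])-[110,145])*4).round(),((proj("scene",[*p,z])-[180,130])*4).round())
    # bottle: cap top centre
    print("cap",tri((391.3,197.8),(316.3,224.4)))
    B=tri((391.3,197.8),(316.3,224.4))[0]
    for z in(0,.162,.115,.05): print(z,((proj("scene",[B[0],B[1],z])-[290,205])*4+[440,0]).round(),proj("top",[B[0],B[1],z]).round(1))
E
python3 m.py
```

```text
6 [[219.3, 223.0, 18461.5], [179.5, 219.8, 18512.0], [139.8, 216.4, 18618.0], [223.1, 183.9, 17757.0], [183.9, 180.6, 17774.5], [144.7, 177.2, 17965.0]]
6 [[228.2, 177.5, 6080.5], [256.4, 170.8, 5706.0], [217.7, 163.6, 5258.5], [244.8, 157.5, 4931.5], [208.1, 151.0, 4586.5], [234.2, 145.4, 4338.0]]
[ 0.4889 -0.0452  0.0985] 0.0014
[0.4965 0.0393 0.0986] 0.0011
[0.5039 0.1236 0.0989] 0.0014
[ 0.5734 -0.0529  0.0986] 0.0014
[0.5809 0.0317 0.0986] 0.0014
[0.5885 0.1163 0.0988] 0.0018
centre [0.5394 0.0352] yaw -0.0893 res [0.0001 0.0002]
[[0.5046, 0.1237], [0.497, 0.039], [0.4895, -0.0456], [0.5893, 0.1161], [0.5817, 0.0315], [0.5741, -0.0532]]
[65. 40.] [251.  24.]
[542.  81.] [394. 176.]
[ 22. 363.] [39. 68.]
[514. 404.] [155. 234.]
cap (array([ 0.53409428, -0.39907143,  0.14995739]), np.float64(0.0025116285470046344))
0 [535. 282.] [369.7 206.8]
0.162 [549.  59.] [393.1 197.5]
0.115 [544. 127.] [385.4 200.6]
0.05 [539. 217.] [376.  204.3]
```

The fit is good: rack yaw is -0.089, flap height 98.6 mm triangulated, residuals below 1 mm. The bottle is at (0.534, -0.399). Next is a helper that gives shifts in tool axes.

```bash
cat > d.py <<'E'
import sys; from h import *
from scipy.spatial.transform import Rotation as T
YAW=-.0893; ex=np.array([np.cos(YAW),np.sin(YAW)]); ey=np.array([-ex[1],ex[0]])
C=np.array([.5392,.0352])
def well(i): return C+(.0425-.085*(i<3))*ex+(.085-.085*(i%3))*ey
def delta(x,y,z):
    o=ctrl.get_obs(); w=o["eef_rot"]; R=T.from_quat([*w[1:],w[0]])
    G=T.from_matrix(np.c_[[-ex[0],-ex[1],0],[ey[0],ey[1],0],[0,0,-1]])
    return R.inv().apply(np.array([x,y,z])-o["eef_pos"]).round(4),(R.inv()*G).as_rotvec().round(4)
if __name__=="__main__":
    a=sys.argv
    if a[1]=="p": p=well(int(a[2]))-.025*ex; 
    elif a[1]=="w": p=well(int(a[2]))-.002*ex
    else: p=[float(a[2]),float(a[3])]
    print(p,*delta(*p,float(a[-1])))
E
python3 d.py p 0 .11
```

```text
[0.47954938 0.12588105] [-0.4219 -0.3137  0.1208] [-0.0015 -0.0005 -0.2075]
```
Distance 0.54 in ~9 rows. Path: rows first horizontal, then down.

Units first: shifts go in units of 20 mm and turns go in units of 0.05 rad. So -0.422 m is -21.1, -0.39 m is -19.5, -0.2075 rad is -4.15.

>>> hand_motion(deltas=[[-2.5,-1.85,0,0,0,-2,0],[-5,-3.7,0,0,0,-4.15,0],[-7.5,-5.55,0,0,0,-4.15,0],[-10,-7.4,0,0,0,-4.15,0],[-12.5,-9.3,0,0,0,-4.15,0],[-15,-11.15,1,0,0,-4.15,0],[-17.25,-12.8,2.5,0,0,-4.15,0],[-19.5,-14.5,4,0,0,-4.15,0],[-21.1,-15.7,5,0,0,-4.15,0],[-21.1,-15.7,5.9,-0.03,-0.01,-4.15,0]])

```text
time_s: 1.35
eef_pos: [0.4812, 0.1234, 0.1121]
eef_rot: [0.0, 0.047, 0.999, 0.0]
wrist_force: [-0.7, 0.6, -0.7]
opening: -0.001
grasp_force: 0.0
```

```bash
python3 d.py p 0 .093
```

```text
[0.47954938 0.12588105] [0.0019 0.0022 0.0191] [ 0.0009  0.0004 -0.0042]
```

>>> hand_motion(deltas=[[0,0,0,0,0,0,0],[0,0,0,0,0,0,0]])

```text
time_s: 1.6
eef_pos: [0.4799, 0.1266, 0.1138]
eef_rot: [0.001, 0.044, 0.999, 0.001]
wrist_force: [0.5, -0.2, 0.3]
opening: 0.001
grasp_force: 0.0
```

```bash
python3 d.py p 0 .092
```

```text
[0.47954938 0.12588105] [ 0.0003 -0.0008  0.0218] [0.0015 0.0009 0.0006]
```

Scaled: 0.02 m is 1, 0.017 m is 0.85.

>>> hand_motion(deltas=[[0,0,0.4,0,0,0,0],[0,0,0.65,0,0,0,0],[0,0,0.85,0,0,0,0],[0,0,1,0,0,0,0],[0,0,1,0,0,0,0]])

```text
time_s: 2.22
eef_pos: [0.4797, 0.1262, 0.0931]
eef_rot: [0.0, 0.045, 0.999, 0.001]
wrist_force: [-0.6, 0.1, 0.3]
opening: -0.001
grasp_force: 0.2
```

>>> hand_motion(deltas=[[0,0,0.075,0,0,0,0],[0,0,0.15,0,0,0,0],[0,0,0.15,0,0,0,0]])

```text
time_s: 2.6
eef_pos: [0.4799, 0.1262, 0.0903]
eef_rot: [0.0, 0.045, 0.999, 0.001]
wrist_force: [0.2, 0.1, 0.5]
opening: 0.0
grasp_force: 0.2
```

Scaled: 0.003 m is 0.15, 0.0015 m is 0.075.

>>> hand_motion(deltas=[[0,0,0.075,0,0,0,0],[0,0,0.15,0,0,0,0],[0,0,0.15,0,0,0,0]])

```text
time_s: 2.98
eef_pos: [0.4798, 0.1262, 0.0872]
eef_rot: [0.0, 0.045, 0.999, 0.001]
wrist_force: [-0.4, -0.3, 0.5]
opening: -0.001
grasp_force: 0.2
```

>>> hand_motion(deltas=[[0,0,0.075,0,0,0,0],[0,0,0.15,0,0,0,0],[0,0,0.15,0,0,0,0]])

```text
time_s: 3.35
eef_pos: [0.4798, 0.1262, 0.0841]
eef_rot: [0.0, 0.045, 0.999, 0.001]
wrist_force: [-0.9, -0.6, 0.3]
opening: 0.001
grasp_force: 0.2
```

>>> hand_motion(deltas=[[0,0,0.15,0,0,0,0],[0,0,0.3,0,0,0,0],[0,0,0.45,0,0,0,0],[0,0,0.6,0,0,0,0],[0,0,0.7,0,0,0,0],[0,0,0.7,0,0,0,0]])

```text
time_s: 4.1
eef_pos: [0.4796, 0.1262, 0.07]
eef_rot: [0.0, 0.045, 0.999, 0.001]
wrist_force: [-0.5, 0.2, 0.1]
opening: 0.002
grasp_force: 0.2
```

```bash
python3 - <<'E'
from h import *
t=np.array(ctrl.camera("top"));s=np.array(ctrl.camera("scene"))
o=np.hstack([cv2.resize(t[145:255,110:210],None,fx=4,fy=4),cv2.resize(s[120:220,180:270],None,fx=4,fy=4.4)])
cv2.imwrite("pics/c.png",o);print(o.shape)
E
```

```text
(440, 760, 3)
```

View pics/c.png

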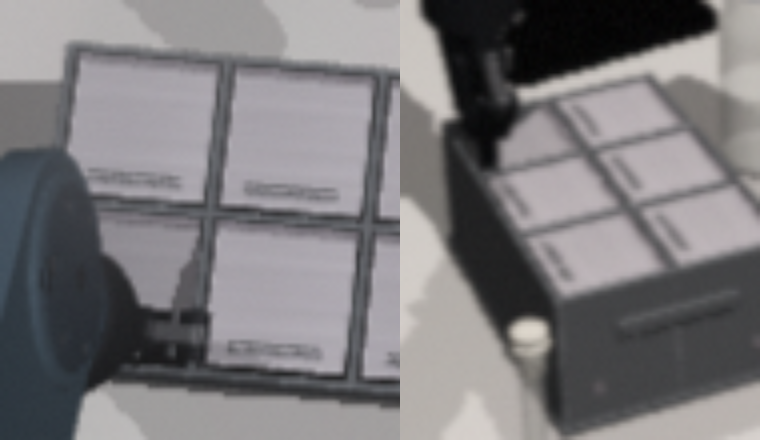

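The picture shows flap 0 swung well down under the finger tip, with no resistance, so well 0 is empty. I'll push about 3 mm more to be sure, then retract and refine the bottle's axis.

Scaled: -0.19 m is -9.5, -0.15 m is -7.5.

>>> hand_motion(deltas=[[0,0,0.15,0,0,0,0],[0,0,0.15,0,0,0,0],[0,0,-1,0,0,0,0],[0,0,-2.5,0,0,0,0],[0,0,-5,0,0,0,0.5],[0,0,-7.5,0,0,0,1],[0,0,-9.5,0,0,0,1],[0,0,-9.5,0,0,0,1]])

```text
time_s: 5.2
eef_pos: [0.4819, 0.1261, 0.2642]
eef_rot: [0.004, 0.045, 0.999, 0.001]
wrist_force: [0.2, 1.0, -1.0]
opening: 0.846
grasp_force: 0.0
```

```bash
python3 - <<'E'
from h import *
from scipy.optimize import least_squares
def r(p):
    a=proj("scene",[*p,.150])[0]-316; b=proj("scene",[*p,.07])[0]-313.5
    c=proj("top",[*p,.160])-[391.3,198]
    return [a,b,*c]
s=least_squares(r,[.534,-.399]); print(s.x,s.fun)
t=cv2.imread("pics/top0.png")
for n,z in(("flask",.03),("beaker",.04)):
    print(n,onz("top",(321,288) if n=="flask" else (343,137),z))
E
python3 d.py x .534 -.398 .26;python3 d.py x .534 -.398 .092
```

```text
[ 0.53318682 -0.39594863] [-0.3027304   0.48750737 -0.08632006  0.13285395]
flask [ 0.34656045 -0.270881    0.03      ]
beaker [ 0.69571975 -0.33150452  0.04      ]
[0.534, -0.398] [-0.0985 -0.5173  0.0039] [0.0022 0.0082 0.0001]
[0.534, -0.398] [-0.0972 -0.5177  0.1719] [0.0022 0.0082 0.0001]
```

Scaled: -0.515 m is -25.75, -0.0975 m is -4.875.

>>> hand_motion(deltas=[[-0.55,-2.9,0,0,0,0,1],[-1.1,-5.8,0,0,0,0,1],[-1.65,-8.7,0,0,0,0,1],[-2.2,-11.6,0,0,0,0,1],[-2.75,-14.5,0,0,0,0,1],[-3.3,-17.4,0,0,0,0,1],[-3.85,-20.3,0,0,0,0,1],[-4.4,-23.2,0,0,0,0,1],[-4.875,-25.75,0.2,0,0,0,1],[-4.875,-25.75,1.5,0,0,0,1]])

```text
time_s: 6.45
eef_pos: [0.5305, -0.4001, 0.2289]
eef_rot: [0.001, 0.047, 0.999, -0.0]
wrist_force: [-0.3, 0.8, -0.6]
opening: 1.001
grasp_force: 0.0
```

>>> hand_motion(deltas=[[0,0,0,0,0,0,1],[0,0,0,0,0,0,1]])

```text
time_s: 6.7
eef_pos: [0.531, -0.395, 0.2295]
eef_rot: [0.0, 0.044, 0.999, 0.001]
wrist_force: [0.4, -0.4, 1.0]
opening: 1.0
grasp_force: 0.0
```

```bash
python3 d.py x .533 -.3965 .092
```

```text
[0.533, -0.3965] [-0.0021 -0.0016  0.1375] [0.002  0.0001 0.0006]
```

>>> hand_motion(deltas=[[-0.1,-0.075,1,0.04,0,0,1],[-0.1,-0.075,2.5,0.04,0,0,1],[-0.1,-0.075,4,0.04,0,0,1],[-0.1,-0.075,5.25,0.04,0,0,1],[-0.1,-0.075,6.25,0.04,0,0,1],[-0.1,-0.075,6.75,0.04,0,0,1],[-0.1,-0.075,6.825,0.04,0,0,1],[-0.1,-0.075,6.825,0.04,0,0,1]])

```text
time_s: 7.7
eef_pos: [0.5334, -0.3976, 0.0941]
eef_rot: [0.001, 0.045, 0.999, -0.001]
wrist_force: [-0.2, -0.1, -0.8]
opening: 0.997
grasp_force: 0.0
```

```bash
python3 - <<'E'
from h import *
s=np.array(ctrl.camera("scene"));t=np.array(ctrl.camera("top"))
cv2.imwrite("pics/d.png",np.hstack([cv2.resize(s[160:300,260:360],None,fx=4,fy=4),cv2.resize(t[150:290,330:430],None,fx=4,fy=4)]))
E
```

```text
(no output)
```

View pics/d.png

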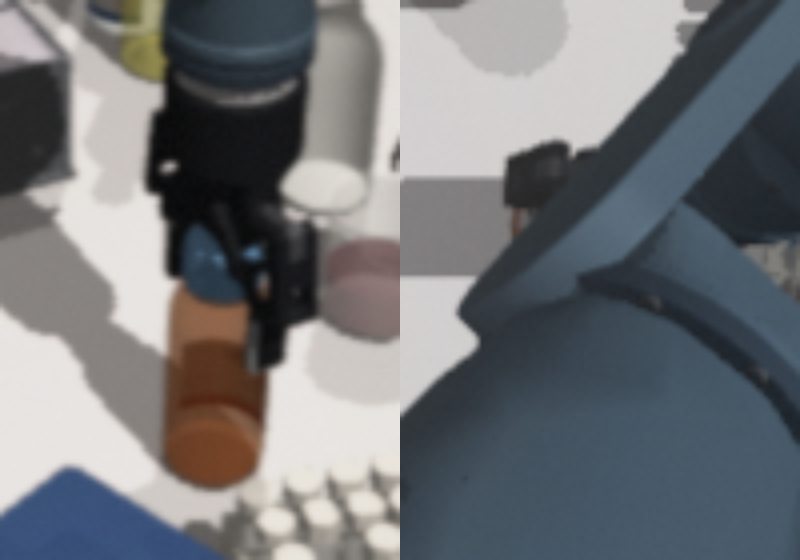

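The fingers straddle the bottle's shoulder and body, with the cap at (225,260) in the crop just clear of the palm. The finger tip is at (265,365). Now I'll close.

>>> hand_motion(deltas=[[0,0,0,0,0,0,0.5],[0,0,0,0,0,0,0.3],[0,0,0,0,0,0,0.2],[0,0,0,0,0,0,0],[0,0,0,0,0,0,0],[0,0,0,0,0,0,0]])

```text
time_s: 8.55
eef_pos: [0.5335, -0.3975, 0.0943]
eef_rot: [0.001, 0.045, 0.999, -0.001]
wrist_force: [-1.1, 1.5, 5.7]
opening: 0.67
grasp_force: 64.6
```

>>> hand_motion(deltas=[[0,0,-0.15,0,0,0,0],[0,0,-0.5,0,0,0,0],[0,0,-1,0,0,0,0],[0,0,-1,0,0,0,0],[0,0,-1,0,0,0,0]])

```text
time_s: 9.18
eef_pos: [0.5329, -0.3971, 0.1131]
eef_rot: [0.0, 0.045, 0.999, -0.0]
wrist_force: [0.6, 0.6, -3.1]
opening: 0.673
grasp_force: 64.4
```

Scaled: -0.15 m is -7.5, -0.13 m is -6.5.

>>> hand_motion(deltas=[[0,0,-2,0,0,0,0],[0,0,-4.5,0,0,0,0],[0,0,-6.5,0,0,0,0],[0,0,-7.5,0,0,0,0],[0,0,-7.5,0,0,0,0],[0,0,-7.5,0,0,0,0]])

```text
time_s: 9.93
eef_pos: [0.532, -0.3962, 0.2604]
eef_rot: [-0.001, 0.045, 0.999, 0.001]
wrist_force: [-0.3, 0.6, -3.2]
opening: 0.671
grasp_force: 65.5
```

```bash
python3 - <<'E'
from h import *
s=np.array(ctrl.camera("scene"))
cv2.imwrite("pics/e.png",cv2.resize(s[120:280,260:360],None,fx=3.5,fy=3.5))
E
python3 d.py w 0 .26
```

```text
[0.50245773 0.12382988] [0.0758 0.5152 0.0016] [ 0.0024 -0.0027 -0.0001]
```

View pics/e.png

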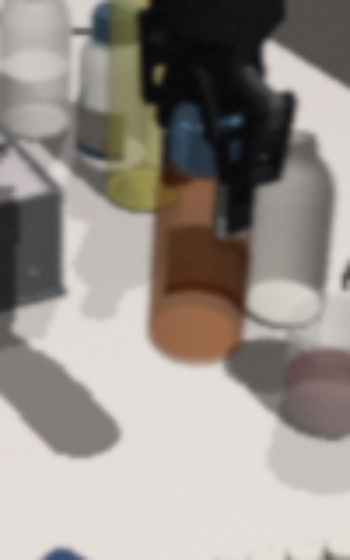

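The bottle hangs upright in the grip, its base at about (197,340) in the crop, clear of everything. Now I'll carry it to well 0.

Scaled: 0.495 m is 24.75, 0.455 m is 22.75.

>>> hand_motion(deltas=[[0.2,1.25,0,0,0,0,0],[0.55,3.75,0,0,0,0,0],[0.95,6.5,0,0,0,0,0],[1.35,9.25,0,0,0,0,0],[1.75,12,0,0,0,0,0],[2.15,14.75,0,0,0,0,0],[2.55,17.5,0,0,0,0,0],[3,20.25,0,0,0,0,0],[3.35,22.75,0,0,0,0,0],[3.65,24.75,0,0,0,0,0]])

```text
time_s: 11.22
eef_pos: [0.503, 0.1046, 0.2611]
eef_rot: [-0.001, 0.044, 0.999, -0.0]
wrist_force: [0.0, 0.2, -2.8]
opening: 0.671
grasp_force: 65.6
```

>>> hand_motion(deltas=[[0.1,0.75,0,0,0,0,0],[0.14,1.01,0,0,0,0,0],[0.14,1.01,0,0,0,0,0],[0.14,1.01,0,0,0,0,0]])

```text
time_s: 11.72
eef_pos: [0.5035, 0.1218, 0.2626]
eef_rot: [0.0, 0.045, 0.999, -0.0]
wrist_force: [0.5, 0.2, -3.4]
opening: 0.668
grasp_force: 65.6
```

```bash
python3 d.py w 0 .215
```

```text
[0.50245773 0.12382988] [0.0012 0.002  0.0476] [-0.0009  0.0004 -0.0015]
```

Scaled: 0.055 m is 2.75, 0.05 m is 2.5, -0.001 rad is -0.02.

>>> hand_motion(deltas=[[0.05,0.1,0.75,0,0,-0.02,0],[0.05,0.1,1.75,0,0,-0.02,0],[0.05,0.1,2.5,0,0,-0.02,0],[0.05,0.1,2.75,0,0,-0.02,0],[0.05,0.1,2.75,0,0,-0.02,0],[0.05,0.1,2.75,0,0,-0.02,0]])

```text
time_s: 12.48
eef_pos: [0.503, 0.125, 0.2085]
eef_rot: [0.001, 0.044, 0.999, -0.0]
wrist_force: [0.1, -0.5, -2.2]
opening: 0.668
grasp_force: 65.6
```

```bash
python3 - <<'E'
from h import *
s=np.array(ctrl.camera("scene"));t=np.array(ctrl.camera("top"))
cv2.imwrite("pics/f.png",np.hstack([cv2.resize(s[90:220,170:280],None,fx=4,fy=4),cv2.resize(t[130:260,100:190],None,fx=4,fy=4)]))
h=cv2.cvtColor(s,cv2.COLOR_BGR2HSV);m=cv2.inRange(h,(0,90,30),(14,255,200));m[:80]=0;m[220:]=0;m[:,:170]=0;m[:,290:]=0
k,l,st,ce=cv2.connectedComponentsWithStats(m);print([x.tolist() for x in st[1:] if x[4]>30])
from d import well
p=well(0)-.002*np.array([.996,-.089])
print([proj("scene",[*p,z]).round(1) for z in(.11,.17)])
E
python3 d.py w 0 .21
```

```text
[[195, 108, 22, 42, 636]]
[array([207.6, 147.8]), array([206.2, 129.7])]
[0.50245773 0.12382988] [ 0.0004 -0.0012 -0.0015] [-0.0004  0.0021  0.0011]
```

View pics/f.png

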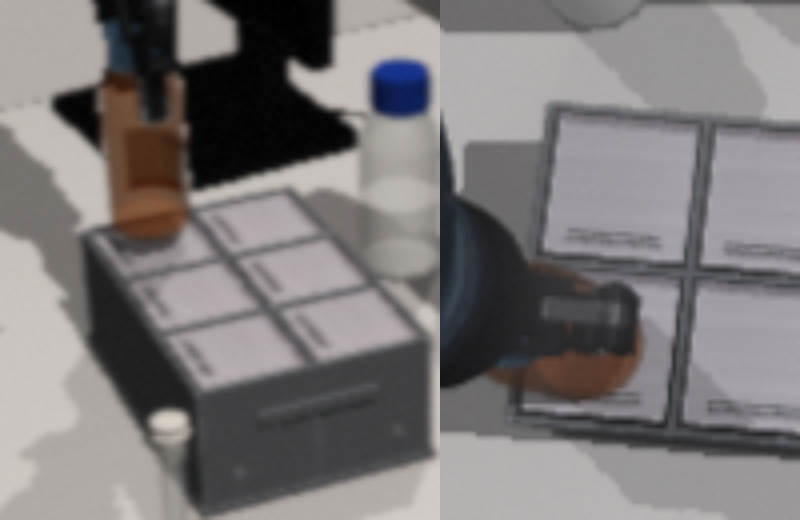

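The bottle hangs over well 0. In the top view the base circle has its right edge at about column 150 and its bottom edge at about row 229.5. I'll check that against the expected projection.

```bash
python3 - <<'E'
from h import *; from d import well,ex
t=np.array(ctrl.camera("top")); h=cv2.cvtColor(t,cv2.COLOR_BGR2HSV);m=cv2.inRange(h,(0,70,30),(16,255,220));m[:180]=0;m[245:]=0;m[:,:105]=0;m[:,180:]=0
ys,xs=np.nonzero(m);print("seen right",xs.max(),"bottom",ys.max())
p=well(0)-.002*ex;a=np.linspace(0,6.28,90)
for z in(.1145,.125):
    q=np.array([proj("top",[p[0]+.03*np.cos(i),p[1]+.03*np.sin(i),z]) for i in a]);print(z,q.max(0),q.min(0))
q=np.array([proj("scene",[p[0]+.03*np.cos(i),p[1]+.03*np.sin(i),.1145]) for i in a]);print(q.max(0),q.min(0))
E
```

```text
seen right 149 bottom 229
0.1145 [152.00626813 231.08757993] [123.12075085 202.46716277]
0.125 [150.7919495  230.80151939] [121.54672031 201.8319362 ]
[217.50634997 151.23254021] [197.4829772  141.93855995]
```

Scaled: 0.003 m is 0.15, -0.002 m is -0.1, 0.002 rad is 0.04.

>>> hand_motion(deltas=[[0.15,-0.1,0.15,0,0.04,0,0],[0.15,-0.1,0.4,0,0.04,0,0],[0.15,-0.1,0.7,0,0.04,0,0],[0.15,-0.1,1,0,0.04,0,0],[0.15,-0.1,1.25,0,0.04,0,0],[0.15,-0.1,1.5,0,0.04,0,0],[0.15,-0.1,1.5,0,0.04,0,0]])

```text
time_s: 13.5
eef_pos: [0.4989, 0.1232, 0.1772]
eef_rot: [-0.001, 0.044, 0.999, -0.0]
wrist_force: [0.1, 0.2, -1.1]
opening: 0.665
grasp_force: 65.7
```

Scaled: -0.0015 m is -0.075, 0.053 m is 2.65.

>>> hand_motion(deltas=[[-0.075,0,0.4,0,0,0,0],[-0.075,0,0.8,0,0,0,0],[-0.075,0,1.2,0,0,0,0],[-0.075,0,1.6,0,0,0,0],[-0.075,0,2,0,0,0,0],[-0.075,0,2.4,0,0,0,0],[-0.075,0,2.65,0,0,0,0],[-0.075,0,2.65,0,0,0,0]])

```text
time_s: 14.5
eef_pos: [0.5004, 0.123, 0.1242]
eef_rot: [-0.001, 0.044, 0.999, -0.0]
wrist_force: [-1.1, 0.1, -2.7]
opening: 0.674
grasp_force: 65.6
```

Descending freely, with about 17 mm left to the floor.

Scaled: 0.014 m is 0.7, 0.011 m is 0.55.

>>> hand_motion(deltas=[[0,0,0.2,0,0,0,0],[0,0,0.4,0,0,0,0],[0,0,0.55,0,0,0,0],[0,0,0.7,0,0,0,0],[0,0,0.7,0,0,0,0]])

```text
time_s: 15.12
eef_pos: [0.5005, 0.123, 0.1104]
eef_rot: [-0.001, 0.044, 0.999, -0.0]
wrist_force: [-0.4, -0.2, -2.3]
opening: 0.669
grasp_force: 65.6
```

>>> hand_motion(deltas=[[0,0,0.05,0,0,0,0],[0,0,0.1,0,0,0,0],[0,0,0.1,0,0,0,0]])

```text
time_s: 15.5
eef_pos: [0.5008, 0.1231, 0.1088]
eef_rot: [-0.001, 0.044, 0.999, -0.0]
wrist_force: [-0.3, 0.4, -1.9]
opening: 0.672
grasp_force: 65.6
```

>>> hand_motion(deltas=[[0,0,0.05,0,0,0,0],[0,0,0.05,0,0,0,0],[0,0,0.05,0,0,0,0]])

```text
time_s: 15.88
eef_pos: [0.5007, 0.1231, 0.1077]
eef_rot: [-0.001, 0.044, 0.999, -0.0]
wrist_force: [-0.7, 0.1, -2.5]
opening: 0.672
grasp_force: 65.6
```

>>> hand_motion(deltas=[[0,0,0.05,0,0,0,0],[0,0,0.05,0,0,0,0],[0,0,0.05,0,0,0,0]])

```text
time_s: 16.25
eef_pos: [0.5008, 0.1231, 0.1069]
eef_rot: [-0.001, 0.044, 0.999, -0.0]
wrist_force: [-0.8, 0.4, -1.5]
opening: 0.671
grasp_force: 65.8
```

Scaled: 0.001 m is 0.05.

>>> hand_motion(deltas=[[0,0,0.05,0,0,0,0],[0,0,0.05,0,0,0,0],[0,0,0.05,0,0,0,0]])

```text
time_s: 16.62
eef_pos: [0.501, 0.1231, 0.1061]
eef_rot: [-0.0, 0.044, 0.999, -0.0]
wrist_force: [-0.4, 0.1, 1.7]
opening: 0.673
grasp_force: 66.1
```

>>> hand_motion(deltas=[[0,0,0.025,0,0,0,0],[0,0,0.025,0,0,0,0],[0,0,0.025,0,0,0,0]])

```text
time_s: 17.0
eef_pos: [0.501, 0.1231, 0.1055]
eef_rot: [-0.0, 0.044, 0.999, -0.0]
wrist_force: [-1.0, 0.3, 4.5]
opening: 0.67
grasp_force: 66.3
```

The floor is felt: load -2.5 to +4.5 N, at exactly the expected height. Releasing.

>>> hand_motion(deltas=[[0,0,0,0,0,0,0.8],[0,0,0,0,0,0,0.9],[0,0,0,0,0,0,1],[0,0,0,0,0,0,1],[0,0,0,0,0,0,1]])

```text
time_s: 17.62
eef_pos: [0.5007, 0.1231, 0.1052]
eef_rot: [-0.001, 0.044, 0.999, -0.0]
wrist_force: [0.4, -0.7, -0.4]
opening: 1.003
grasp_force: 0.0
```

>>> hand_motion(deltas=[[0,0,-0.5,0,0,0,1],[0,0,-2,0,0,0,1],[0,0,-4,0,0,0,1],[0,0,-6.5,0,0,0,1],[0,0,-8.5,0,0,0,1],[1.5,1.5,-9,0,0,0,1],[4,3.5,-9,0,0,0,1],[6,5.5,-9,0,0,0,1],[8,7.5,-9,0,0,0,1],[8,7.5,-9,0,0,0,1]])

```text
time_s: 18.88
eef_pos: [0.3524, 0.2891, 0.2864]
eef_rot: [-0.0, 0.041, 0.999, 0.0]
wrist_force: [0.1, 0.6, 0.7]
opening: 1.0
grasp_force: 0.0
```

```bash
python3 - <<'E'
from h import *
s=np.array(ctrl.camera("scene"));t=np.array(ctrl.camera("top"))
cv2.imwrite("pics/g.png",np.hstack([cv2.resize(s[80:280,170:380],None,fx=2,fy=2),cv2.resize(t[90:290,100:290],None,fx=2,fy=2)]))
E
```

```text
(no output)
```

View pics/g.png

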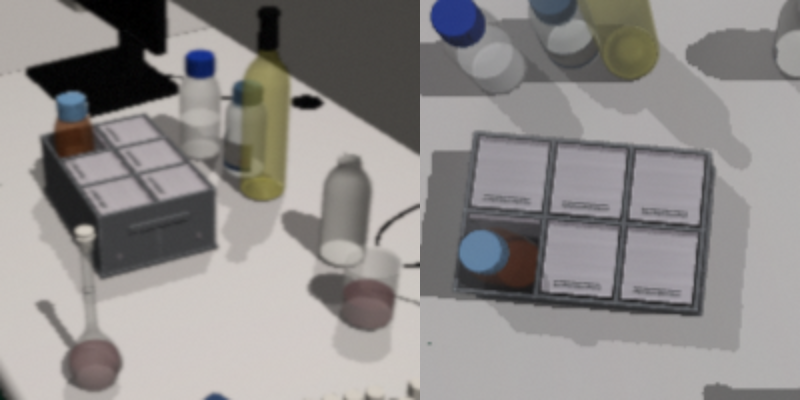

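The bottle stands in well 0, its cap at (72,105) in the scene crop and (484,250) in the top crop, and the bystanders haven't moved. I'll check the cap's height and lean, then hand in if good.

```bash
python3 - <<'E'
from h import *; from d import well
c={}
for n,(x0,y0,x1,y1) in(("top",(115,195,165,240)),("scene",(190,110,225,150))):
    h=cv2.cvtColor(np.array(ctrl.camera(n)),cv2.COLOR_BGR2HSV)[y0:y1,x0:x1];k,l,st,ce=cv2.connectedComponentsWithStats(cv2.inRange(h,(95,80,90),(112,255,255)))
    i=1+st[1:,4].argmax();c[n]=ce[i]+[x0,y0]
P=tri(c["top"],c["scene"]);print(P,well(0),ctrl.get_obs()["time_s"])
if abs(P[0][2]-.163)<.006 and np.abs(P[0][:2]-well(0)).max()<.012: print(ctrl.hand_in())
E
```

```text
(array([0.50046579, 0.12402863, 0.16139058]), np.float64(0.0006561183997742318)) [0.50444976 0.12365152] 19.075
the job is handed in; nothing more can be done
None
```

The amber bottle stands upright on the floor of well 0, and I handed the job in at 19.1 s. The first flap I pressed, well 0's, went down more than 3 cm with no resistance. The beaker, flask and white bottle are where they were.

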